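# Free the sample carriage's mystery-thread lock and nudge it home in the reader

## Robot

A 6-joint arm with a two-finger parallel gripper is mounted at the origin on the work surface. World frame = base frame: x ahead of the robot, y to its left, z up, the work surface at z = 0. Lengths are in mm, angles in degrees, forces in N, time in s.
With the tool pointing down it reaches from about 300 to 875 mm from the base axis. Payload 6.4 kg.
Tool frame: the origin (TCP) lies midway between the tips of the shut fingers; the grasp point (between the pads) lies 19 mm behind it; x points along the fingers, z is the direction in which the jaws open and shut, and the axes are right-handed (so a half turn about x gives the same grasp; the last joint's range is limited). The gripper opens to 88 mm and grips with 3 to 60 N. Pads are 18 mm wide; open, the fingers measure 123 mm over their backs; the gripper's body (75 mm by 187 mm) begins 45 mm behind the grasp point.
Start: joints at [-82.523, 10.359, 92.074, -0, 77.567, -11.82], TCP at [190.036, -542.704, 238.714] pointing down, gripper open.
Joint ranges: [-171.53, 171.53], [-51.25, 118.39], [17.06, 147.69], [-65.23, 245.23], [0, 150.52], [-178.68, 178.68]. Speed limits (degrees/s): [147.25, 147.25, 172.46, 180, 180, 180].

## Interface

Orientations are given as [roll, pitch, yaw] about the fixed x, y, z axes, in that order (R = Rz(yaw) Ry(pitch) Rx(roll)).
In Python, from rig import manip, vision gives the robot as it stands.
- The arm moves only by the shell command python3 -m creep 'ROWS' [OPENING] [FORCE]. ROWS is JSON, a list that holds one entry, the list of rows, each a list of 6 numbers: the shift along the tool's x, y, z in mm, then the turn, a rotation vector about the tool's x, y, z in degrees. A call has 1 to 12 rows; each row shifts and turns the commanded pose from where the row before left it, along the tool's axes as they then stand; what a row does not reach is not made up. A row lasts 1/12 s, in which the tool goes at most 41.7 mm and 7.16 degrees, less where a joint would pass 70% of its speed; a pose out of reach is approached as far as the arm can. A call with a gripper value outside its range is refused whole. OPENING is the finger opening in mm, from 0 to 88.1, set as the call begins (- or left out, the last holds). The fingers move at their own pace and stop on an object; FORCE is the grip in N (left out, the last holds). Time passes only in rows, so rows that do not move let the fingers close. It gives the time, the measured TCP pose, the force and the opening at its end, in the units of the state.
- manip.observe(): the state, without advancing time (a new reading comes with each control period).
- vision.snapshot(name): name is "scene" or "top" or "wrist"; returns the picture (480x640x3 uint8, red, green, blue); there is no depth.
- vision.calibration(name): a dict with "K" (3x3 intrinsics, pixels), "T" (4x4, takes a point from camera to world coordinates); the wrist camera has in their place "mount" (4x4, takes a point from camera to tool coordinates, whose origin is the TCP and whose axes are the tool frame's). Camera axes: x right, y up, looking along -z (the intrinsics and any distortion apply to the point x, -y, -z); pixel columns grow to the right and rows downward; lengths in mm; the calibration is good to about 2 mm. A picture is of the moment at which its call begins: read the wrist's pose just before it. calibration takes no time and is no camera call.
- manip.close_job(): hands the job in, once; it reports no verdict.
Trained networks look in the newest picture that a camera, given by its name, has taken for a name from the list of things; names that differ only in an ending like _2 or _b are one class to them, and where a whole thing is asked for, a point or a joint stands for the part that bears it (a point fixed in the world has none). Each returns a list of dicts, best first, with "score" (0 to 1); they miss things now and then, are a little off and sometimes report something else, mostly with a low value. They report only what shows in the picture. A call takes as long as a camera call. They do not tell look-alikes from the thing itself.
- vision.recognise(camera, name): "xy" ([column, row] in pixels, amid what is visible of it).
- vision.pinpoint(camera, name): "xy" ([column, row] in pixels: a listed point, or the origin of a listed thing).
The state is a dict: "time": time; "qpos": joint angles; "dq": joint speeds; "tau": joint torques, N m; "tool_pos": TCP position; "tool_rot": TCP orientation; "force": force on the tool from outside, world axes, zero at the start; "moment": the same for the moment, N m; "gripper_width": finger opening in mm.
Only numpy, scipy, OpenCV 4.12 (cv2) and the standard library are available. Lean on these libraries where they do the work, as an engineer would, in place of code of your own. Each camera call takes 0.05 s, during which the arm holds its last target. There are 200 camera calls.

## Task

Release the transport lock of the sample reader by turning its red lever as far as it goes: its thread may be right- or left-handed, so feel for it and turn it the way that gives. Then pick up the push stick and, touching the carriage with the stick only, nudge the sample carriage slowly along its rail into the white hood until it is fully home against the stop hidden inside. Lay the stick back down on the bench, clear of the reader, leave the lock released, and do not disturb the flasks or the pen tin.

Things in the scene. Friction and masses are not known exactly. Their poses are not given: they have to be found in the camera images.
- reader: Fixed bench sample reader: aluminium rail, 86 mm wide, running into a white hood, with a grey lock housing beside it. Origin: on the bench, on the rail's centre line, below the hood's open mouth; y runs along the rail into the hood (carriage travel), x across it towards the lock, z up. The rail begins at y = -210 mm; its floor is 10 mm and its side walls 20 mm above the bench.
- hood_mouth (a point): Centre of the hood's open mouth, 50 mm above the reader's origin, same axes. Hood: 160 mm long (y), 102 mm wide, 100 mm high, far end closed. A rigid stop, not visible, lies inside at an untold depth: the carriage goes wholly in, its rear face 10 to 60 mm past the mouth, before it meets the stop.
- lock_axis (a point): Top centre of the grey lock housing (90 x 90 mm, 40 mm high), on the lever's upright axis: 90 mm along x and -60 mm along y from the reader's origin. A yellow tongue, 8 mm thick, stands at the same y over the rail's edge, in front of the carriage plate while locked; the spindle lifts it clear or sinks it into the rail.
- lever (a joint): Lock lever's angle, rad, positive anticlockwise from above; 0 = locked (lever along the reader's +x). Each time it gives one way only (either, unmarked), to an end stop at +1.1 or -1.1; the other way it blocks at about 0.1 rad (10 N and more at the grip). The free way it turns with 1 to 4 N at the grip and stays where left. Released (tongue clear of the carriage) beyond 0.85 either way.
- lever_grip (a point): Point to grip on the red lever, a bar 14 mm wide and 18 mm tall (52 to 70 mm above the bench), 105 mm from axis to end; this point is 88 mm from the axis, 61 mm above the bench. x outward along the lever, z up.
- carriage: Loose sample carriage, 70 mm wide (x), 90 mm long (y), about 0.5 kg, riding on the rail floor with 2 mm play each side: grey plate 18 mm thick with a low amber jar (66 mm high in all) and at its rear (-y) a blue upright push plate 40 mm wide, 52 mm tall. Origin: centre of its underside, axes as the reader's. It slides with 1 to 4 N.
- push_face (a point): Middle of the rear face of the blue push plate, 45 mm behind the carriage's origin and 34 mm above its underside: push here, along the reader's +y.
- push_stick: Loose push stick lying on the bench, 200 mm long, 90 g: wooden handle 80 x 24 mm, 34 mm tall, and a white rod of 14 mm diameter. Origin: on the underside, below the place to grip (near its centre of mass). x points along the stick to the rod's tip: handle from x = -50 to +30 mm, rod from +30 to +150 mm with its axis 17 mm above the underside. z up.
- stick_tip (a point): Centre of the rod's end face, 150 mm ahead of the push stick's origin and 17 mm above its underside.
- flask_a: Loose conical glass flask, 82 mm diameter, 132 mm high, origin under its centre; leave alone.
- flask_b: Another such flask, 82 mm diameter, 132 mm high; leave alone.
- pen_tin: Loose green pen tin, 60 x 60 mm, 95 mm high (pens to 150 mm), origin under its centre; leave alone.
There are look-alikes about, which are no part of the job. Several things have the shape of the push_stick; the one meant has the colours described above.

How it is judged (in metres and radians):
On the way, in this order (a step that is already met when the one before it is completed fails the run):
1. the lock lever is turned at least 0.85 rad the way that gives ((value of joint lever above 0.85 rad or value of joint lever below -0.85 rad)), for 0.2 s.
2. the carriage is pushed home against the hidden stop (within 2.5 mm) (y of carriage in the frame of reader between 0.0725 and 0.0785 m), for 0.2 s.
At the end, for the whole second after the job is handed in: The lever still stands at least 0.85 rad from locked; the carriage sits level within 2.5 mm of the hidden stop, at rest; the push stick lies upright way up on the bench (underside within 6 mm of it, tilt under 0.1 rad), at rest, not touching the reader (all of step 2 and (value of joint lever above 0.85 rad or value of joint lever below -0.85 rad) and height (world z) of push_stick below 0.006 m and angle between push_stick's own z axis and vertical below 0.1 rad and linear speed of push_stick below 0.02 m/s and linear speed of carriage below 0.01 m/s and angle between carriage's own z axis and vertical below 0.05 rad and contact force between push_stick and reader below 0.1 N).
It fails at once if the fingers or the arm touch the carriage (it is moved with the stick only) (contact force between any of the fingers, the arm and carriage above 1 N).
It fails at once if the carriage is shoved faster than 0.25 m/s (linear speed of carriage above 0.25 m/s).
It fails at once if the carriage is tipped by more than 0.2 rad (angle between carriage's own z axis and vertical above 0.2 rad).
It fails at once if a flask or the pen tin moved over 20 mm or tipped (distance of any of flask_a, flask_b, pen_tin from where it was at the start of the episode above 0.02 m or angle between any of flask_a, flask_b, pen_tin's own z axis and vertical above 0.2 rad).
It also fails if it takes over 67 s, if anything falls off the work surface, if the arm or the gripper's body presses on something with over 40 N, if the wrist force passes 120 N, or if a joint passes its speed limit or range.

## Working session

There is one attempt and no reset: what is moved stays moved. The work goes in short steps, Python scripts to look and compute and a shell command to move; the robot and the scene stay as the last step left them, time stands still between calls to the robot, and variables do not carry over. Pictures are saved under pics/ and viewed, about 8 in all and at most 12, crops included, and the job is handed in when it is done.

```bash
mkdir -p pics; ls; python3 - <<'E'
from rig import manip, vision
import cv2,numpy as np
s=manip.observe(); print({k:np.round(v,2) for k,v in s.items()})
for c in ("scene","top"):
    im=vision.snapshot(c); cv2.imwrite(f"pics/{c}0.png",im[:,:,::-1])
    k=vision.calibration(c); print(c,np.round(k["K"],1).tolist(),np.round(k["T"],3).tolist(),k.keys())
    for n in ("push_stick","stick_tip","lever_grip","lock_axis","hood_mouth","push_face","carriage","reader","flask_a","pen_tin"):
        print(n,[(np.round(d["xy"]).tolist(),round(d["score"],2)) for d in vision.pinpoint(c,n)][:5])
E
```

```text
pics
{'time': np.float64(0.0), 'qpos': array([-82.52,  10.4 ,  92.13,  -0.  ,  77.57, -11.82]), 'dq': array([ 0.14, -0.09, -0.  ,  0.02,  0.05,  0.04]), 'tau': array([ 0.000e+00, -4.339e+01, -3.418e+01,  7.000e-02,  4.000e-02,
       -0.000e+00]), 'tool_pos': array([ 189.96, -542.16,  237.82]), 'tool_rot': array([168.62,  89.9 ,  97.91]), 'force': array([0.48, 0.55, 0.54]), 'moment': array([-0.03, -0.02,  0.04]), 'gripper_width': np.float64(88.32)}
scene [[481.2, 0.0, 314.1], [0.0, 481.2, 239.6], [0.0, 0.0, 1.0]] [[-0.488, -0.602, 0.632, 1348.203], [0.873, -0.329, 0.361, 478.293], [-0.01, 0.728, 0.686, 922.241], [0.0, 0.0, 0.0, 1.0]] dict_keys(['K', 'T'])
push_stick [([225.0, 238.0], 0.95), ([166.0, 198.0], 0.92), ([272.0, 195.0], 0.56), ([354.0, 245.0], 0.25)]
stick_tip [([212.0, 182.0], 0.87), ([262.0, 162.0], 0.82), ([238.0, 272.0], 0.62)]
lever_grip [([312.0, 267.0], 0.53)]
lock_axis [([323.0, 248.0], 0.62), ([306.0, 229.0], 0.35)]
hood_mouth [([357.0, 231.0], 0.79)]
push_face [([293.0, 216.0], 0.84)]
carriage [([309.0, 230.0], 0.58)]
reader [([354.0, 249.0], 0.57), ([222.0, 240.
[... 161 characters left out ...]
]] [[0.028, 0.994, -0.105, 395.198], [-0.999, 0.03, 0.02, 27.076], [0.023, 0.104, 0.994, 1696.333], [0.0, 0.0, 0.0, 1.0]] dict_keys(['K', 'T'])
push_stick [([399.0, 228.0], 0.87), ([396.0, 304.0], 0.81), ([486.0, 248.0], 0.6)]
stick_tip [([459.0, 292.0], 0.77), ([428.0, 343.0], 0.66), ([356.0, 203.0], 0.63), ([334.0, 276.0], 0.27)]
lever_grip [([302.0, 215.0], 0.62), ([400.0, 228.0], 0.39)]
lock_axis [([304.0, 243.0], 0.72)]
hood_mouth [([288.0, 279.0], 0.94), ([159.0, 230.0], 0.52)]
push_face [([349.0, 271.0], 0.85), ([160.0, 230.0], 0.62)]
carriage [([332.0, 270.0], 0.8)]
reader [([287.0, 278.0], 0.74)]
flask_a [([201.0, 231.0], 0.8), ([156.0, 230.0], 0.6)]
pen_tin [([213.0, 200.0], 0.69)]
```

View pics/top0.png

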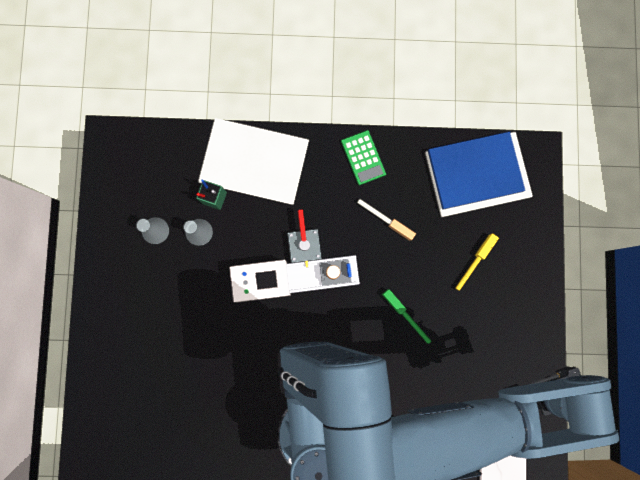

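View pics/scene0.png

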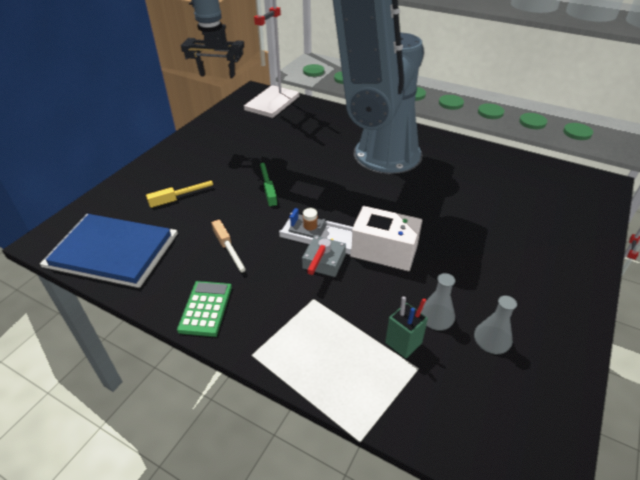

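```bash
cat > h.py <<'E'
import numpy as np, cv2
from rig import manip, vision
from scipy.spatial.transform import Rotation as R
def cam(c,pose=None):
    k=vision.calibration(c)
    if "T" in k: return np.array(k["K"]),np.array(k["T"])
    s=pose or manip.observe()
    T=np.eye(4);T[:3,:3]=R.from_euler('xyz',s["tool_rot"],degrees=True).as_matrix();T[:3,3]=s["tool_pos"]
    return np.array(k["K"]),T@np.array(k["mount"])
def ray(KT,xy,z):
    K,T=KT; d=np.linalg.inv(K)@[xy[0],xy[1],1]; d=T[:3,:3]@[d[0],-d[1],-d[2]]
    o=T[:3,3]; return o+d*(z-o[2])/d[2]
def proj(KT,p):
    K,T=KT; q=T[:3,:3].T@(np.array(p)-T[:3,3]); q=K@[q[0],-q[1],-q[2]]; return q[:2]/q[2]
def rot(s=None):
    s=s or manip.observe(); return R.from_euler('xyz',s["tool_rot"],degrees=True).as_matrix()
E
python3 - <<'E'
from h import *
np.set_printoptions(precision=1,suppress=True)
t=cam("top"); s=cam("scene")
for n,a,b,z in (("lock",(304,243),(323,248),40),("lever",(302,215),(312,267),61),("mouth",(288,279),(357,231),50),("pface",(349,271),(293,216),44),("carr",(332,270),(309,230),10),("reader",(287,278),(354,249),0),
 ("st1",(399,228),(225,238),0),("st2",(396,304),(166,198),0),("st3",(486,248),(272,195),0),("tip",(459,292),(212,182),17),("tip",(428,343),(262,162),17),("tip",(356,203),(238,272),17),
 ("fa",(201,231),(437,316),0),("fb",(156,230),(490,338),0),("tin",(213,200),(402,343),0)):
    print(n,ray(t,a,z)[:2],ray(s,b,z)[:2])
print(rot())
k=vision.calibration("wrist");print(np.array(k["K"]),np.array(k["mount"]))
E
```

```text
lock [563.3  53.8] [551.9  49.5]
lever [644.5  62. ] [642.7  67.9]
mouth [454.2  97.4] [459.5 103.4]
pface [483.3 -82.5] [482.7 -83.9]
carr [486.7 -33.1] [479.8 -34.5]
reader [459.  102.7] [478.6 106.3]
st1 [ 622.6 -236.6] [ 612.5 -231. ]
st2 [ 389.5 -230.6] [ 553.9 -501.5]
st3 [ 568.7 -506.4] [ 384.6 -221.1]
tip [ 430.9 -418.5] [ 436.9 -410.9]
tip [ 276.3 -325.6] [ 269.1 -333.8]
tip [ 693.4 -100.9] [ 713.2 -111. ]
fa [594.8 369.9] [589.6 379.2]
fb [593.7 506.6] [591.8 505.6]
tin [691.8 338.1] [701.4 334.7]
[[-0.   0.9  0.3]
 [ 0.   0.3 -0.9]
 [-1.  -0.  -0. ]]
[[418.6   0.  317.4]
 [  0.  418.6 232.4]
 [  0.    0.    1. ]] [[  -0.     0.3   -1.  -145.5]
 [   0.     1.     0.3   76.8]
 [   1.    -0.    -0.    -0.1]
 [   0.     0.     0.     1. ]]
```

The candidates for the push stick are, in the top picture:
- (400,228): tan handle with a white rod
- (396,304): green
- (486,248): yellow

By its colours I choose (400,228), which is (225,238) in the scene picture. The red lever is at top (302,225), and the carriage with its blue plate is at (349,271). Next I work out the first move and take the check crop.

```bash
python3 - <<'E'
from h import *
np.set_printoptions(precision=3,suppress=True)
M=rot();print(M, M.T@np.array([420,602,0]))
a=cv2.imread("pics/top0.png")[180:280,340:520]; b=cv2.imread("pics/scene0.png")[180:280,140:320]
cv2.imwrite("pics/crop1.png",cv2.resize(np.vstack([a,b]),None,fx=3,fy=3,interpolation=cv2.INTER_CUBIC))
E
```

```text
[[-0.     0.944  0.33 ]
 [ 0.     0.33  -0.944]
 [-1.    -0.    -0.   ]] [   0.007  595.329 -429.403]
```

View pics/crop1.png

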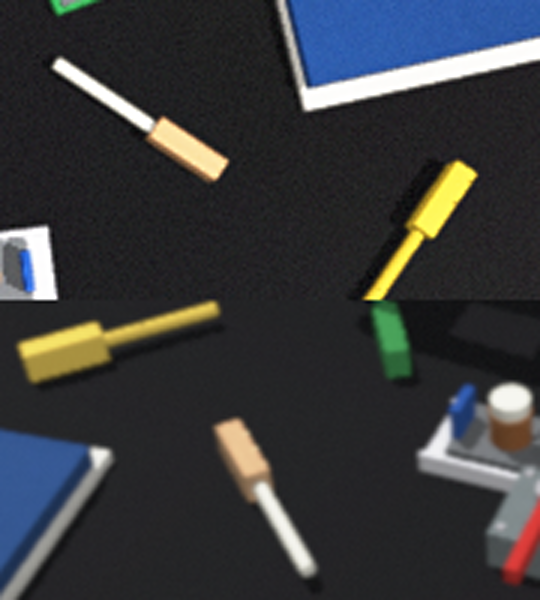

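The crop confirms it: a tan wooden handle with a white rod, running tip-up-left in top at about (358,200) to (415,238). The yellow and green sticks are decoys. I now move above the lever.

```bash
python3 -m creep '[[[0,30,-21.5,0,0,0],[0,30,-21.5,0,0,0],[0,30,-21.5,0,0,0],[0,30,-21.5,0,0,0],[0,30,-21.5,0,0,0],[0,30,-21.5,0,0,0],[0,30,-21.5,0,0,0],[0,30,-21.5,0,0,0],[0,30,-21.5,0,0,0],[0,30,-21.5,0,0,0]]]' 60 20; python3 -m creep '[[[0,30,-21.5,0,0,0],[0,30,-21.5,0,0,0],[0,30,-21.5,0,0,0],[0,30,-21.5,0,0,0],[0,30,-21.5,0,0,0],[0,30,-21.5,0,0,0],[0,30,-21.5,0,0,0],[0,30,-21.5,0,0,0],[0,30,-21.5,0,0,0],[0,20,-15,0,0,0],[0,0,0,0,0,0],[0,0,0,0,0,0]]]'
cat > look.py <<'E'
from h import *
import sys
np.set_printoptions(precision=1,suppress=True)
s=manip.observe(); im=vision.snapshot("wrist"); cv2.imwrite(f"pics/{sys.argv[1]}.png",im[:,:,::-1])
w=cam("wrist",s); print(s["tool_pos"],s["tool_rot"],s["time"])
Z=dict(lock_axis=40,lever_grip=61,hood_mouth=50,push_face=44,carriage=10,reader=0,stick_tip=17,push_stick=0)
for n in sys.argv[2:]:
    for d in vision.pinpoint("wrist",n)[:3]: print(n,np.round(d["xy"]),round(d["score"],2),ray(w,d["xy"],Z[n])[:2])
E
python3 look.py w1 lock_axis lever_grip hood_mouth push_face carriage reader push_stick stick_tip
```

```text
time: 1.93
tool_pos: [402.9, -239.1, 239.0]
tool_rot: [27.8, 90.0, -42.9]
force: [0.5, 0.4, 0.1]
gripper_width: 60.2
time: 2.93
tool_pos: [607.0, 53.0, 238.2]
tool_rot: [-90.9, 90.0, -161.5]
force: [-0.4, -0.7, 0.1]
gripper_width: 60.0
[607.   53.  238.2] [ -90.9   90.  -161.5] 2.9333
lock_axis [297. 249.] 0.87 [559.1  55.1]
lever_grip [322. 155.] 0.67 [645.1  63. ]
hood_mouth [412. 365.] 0.46 [490.2 -80.7]
push_face [413. 363.] 0.57 [489.7 -83.6]
carriage [364. 338.] 0.71 [480.7 -41.6]
push_stick [592. 271.] 0.92 [ 620.6 -230. ]
stick_tip [528. 150.] 0.62 [ 704.  -105.4]
```

View pics/w1.png

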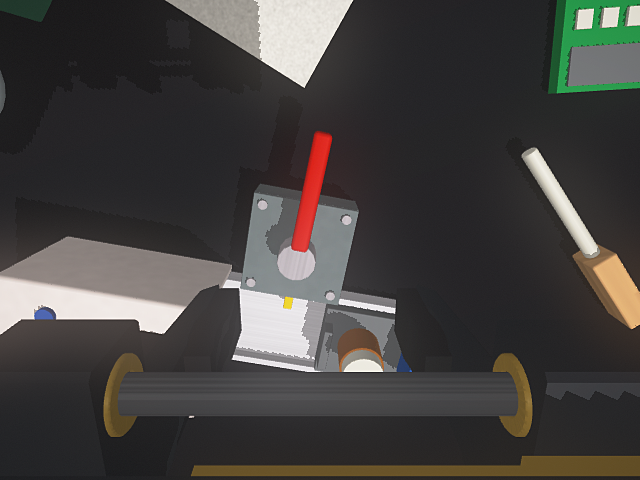

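The wrist view shows the lever from its hub at (298,255) to its end at (323,133). The tongue is at (288,302) and the stick's tip at (531,155). Next I compute the lever's axis.

```bash
python3 - <<'E'
from h import *
np.set_printoptions(precision=1,suppress=True)
w=cam("wrist"); a=ray(w,(303,243),70);b=ray(w,(323,136),70);d=b-a
print(a,b,np.degrees(np.arctan2(d[1],d[0])),np.hypot(*d[:2]))
# housing corners bolts z=40: image corners
for p in ((258,186),(358,203),(335,303),(243,287)): print(ray(w,p,40))
# rod / handle axis z~24
p,q=ray(w,(531,155),17),ray(w,(592,250),17); d=q-p; print(p,q,np.degrees(np.arctan2(-d[1],-d[0])))
M=rot(); g=np.array([646,66,42.]); print(M, M.T@(g-manip.observe()["tool_pos"]))
E
```

```text
[575.9  52.6  70. ] [659.2  65.2  70. ] 8.626948396812107 84.24822993399951
[601.1 101.7  40. ]
[615.   17.9  40. ]
[521.2   4.5  40. ]
[508.9  87.8  40. ]
[ 700.2 -112.8   17. ] [ 640.6 -207.6   17. ] 57.854658635012385
[[ 0.   0.9  0.3]
 [-0.   0.3 -0.9]
 [-1.   0.   0. ]] [197.   41.8  -1.1]
```

```bash
python3 -m creep '[[[0,21,1,5.4,0,0],[0,21,-3,5.4,0,0],[30,0,0,0,0,0],[30,0,0,0,0,0],[30,0,0,0,0,0],[30,0,0,0,0,0],[30,0,0,0,0,0],[20,0,0,0,0,0],[16,0,0,0,0,0],[8,0,0,0,0,0],[0,0,0,0,0,0],[0,0,0,0,0,0]]]' 50 15; python3 - <<'E'
from h import *
np.set_printoptions(precision=3,suppress=True)
print(rot()); g=np.array([647,65,42.]);print(rot().T@(g-manip.observe()["tool_pos"]),manip.observe()["qpos"])
s=manip.observe();cv2.imwrite("pics/w2.png",vision.snapshot("wrist")[:,:,::-1])
w=cam("wrist",s)
im=vision.snapshot("wrist").astype(int)
m=(im[...,0]>120)&(im[...,1]<60)&(im[...,2]<60); ys,xs=np.nonzero(m); print(len(xs),xs.mean(),ys.mean(),ys.min(),ys.max())
E
```

```text
time: 4.38
tool_pos: [647.0, 65.7, 45.1]
tool_rot: [76.9, 90.0, -4.6]
force: [-0.4, 0.2, 0.8]
gripper_width: 50.0
[[ 0.     0.989  0.148]
 [-0.     0.148 -0.989]
 [-1.     0.     0.   ]]
[ 3.085 -0.117  0.733] [-4.634 32.223 87.246  0.    60.521 76.882]
4537 319.0458452722063 378.07031077804714 288 464
```

View pics/w2.png

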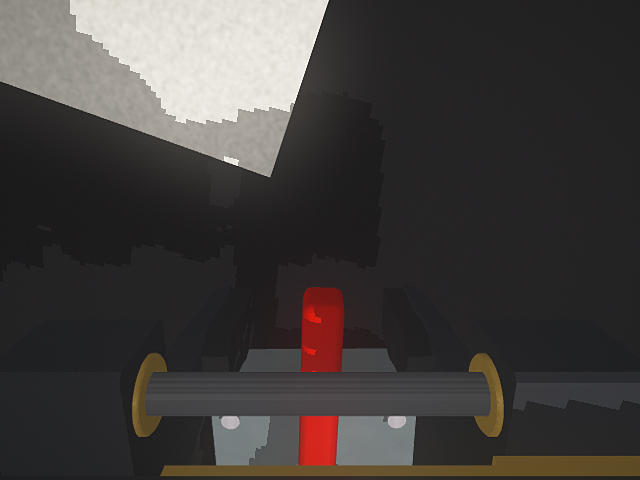

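The lever is centred between the fingers. I grip it and feel first anticlockwise, about 10° in small steps.

```bash
python3 -m creep '[[[3,0,0,0,0,0],[0,0,0,0,0,0],[0,0,0,0,0,0],[0,0,0,0,0,0],[0,0,0,0,0,0],[0,0,0,0,0,0],[0,0,0,0,0,0]]]' 0 25;  python3 -m creep '[[[0,-0.05,-3.1,-2,0,0],[0,-0.05,-3.1,-2,0,0],[0,-0.05,-3.1,-2,0,0],[0,0,0,0,0,0]]]'; python3 -m creep '[[[0,-0.05,-3.1,-2,0,0],[0,-0.05,-3.1,-2,0,0],[0,0,0,0,0,0]]]'
```

```text
time: 5.07
tool_pos: [647.1, 65.5, 42.0]
tool_rot: [52.8, 90.0, -28.8]
force: [0.9, -1.2, 1.0]
gripper_width: 13.6
time: 5.4
tool_pos: [645.6, 74.2, 42.0]
tool_rot: [31.5, 89.9, -43.9]
force: [1.1, -3.9, -0.2]
gripper_width: 13.8
time: 5.65
tool_pos: [644.8, 77.3, 42.1]
tool_rot: [13.1, 89.7, -58.4]
force: [4.6, -14.2, -2.5]
gripper_width: 13.7
```

Anticlockwise blocks (14 N, hardly any give), so clockwise is the free way.

```bash
python3 -m creep '[[[0,-0.3,7.7,5,0,0],[0,-0.3,7.7,5,0,0],[0,-0.3,7.7,5,0,0],[0,-0.3,7.7,5,0,0],[0,0,0,0,0,0]]]'; python3 -m creep '[[[0,-0.5,9.2,6,0,0],[0,-0.5,9.2,6,0,0],[0,-0.5,9.2,6,0,0],[0,-0.5,9.2,6,0,0],[0,-0.5,9.2,6,0,0],[0,-0.5,9.2,6,0,0],[0,0,0,0,0,0],[0,0,0,0,0,0]]]'; python3 -c "
from h import *
print(rot()[:,1],manip.observe()['force'],manip.observe()['qpos'])"
```

```text
time: 6.07
tool_pos: [647.7, 49.5, 42.0]
tool_rot: [-53.4, 90.0, -145.1]
force: [-2.5, -2.6, 2.9]
gripper_width: 13.1
time: 6.73
tool_pos: [629.2, -1.2, 41.9]
tool_rot: [-0.2, 89.9, -127.4]
force: [-3.2, -4.5, 3.7]
gripper_width: 14.3
[ 7.95694741e-01 -6.05697845e-01 -3.33638114e-06] [-3.18545638 -4.53591037  3.65869948] [-1.08670992e+01  3.03320567e+01  9.06571695e+01 -6.97605874e-02
  5.90407176e+01  1.16447878e+02]
```

```bash
python3 -m creep '[[[0,-0.5,9.2,6,0,0],[0,-0.4,7.7,5,0,0],[0,-0.3,6,4,0,0],[0,0,0,0,0,0]]]'; python3 -m creep '[[[0,-0.1,4.6,3,0,0],[0,0,1.5,1,0,0],[0,0,0,0,0,0]]]'; python3 -c "
from h import *
y=rot()[:,1];print(np.degrees(np.arctan2(y[1],y[0])),manip.observe()['force'])
p=manip.observe()['tool_pos'];print(np.degrees(np.arctan2(p[1]-52,p[0]-560)),np.hypot(p[1]-52,p[0]-560))"
```

```text
time: 7.07
tool_pos: [613.1, -17.5, 41.9]
tool_rot: [49.6, 89.9, -92.8]
force: [-2.6, -6.5, 2.5]
gripper_width: 13.3
time: 7.32
tool_pos: [609.9, -19.7, 42.0]
tool_rot: [147.0, 89.8, 0.7]
force: [4.5, -1.6, -1.0]
gripper_width: 13.6
-56.30904163265303 [ 4.49154302 -1.56454444 -0.9603533 ]
-55.17037676477634 87.39790950185449
```

```bash
python3 -m creep '[[[0,0,3,2,0,0],[0,0,0,0,0,0],[0,0,0,0,0,0]]]'; python3 -m creep '[[[0,0,-2,-1,0,0],[0,0,0,0,0,0],[0,0,0,0,0,0],[0,0,0,0,0,0],[-20,0,0,0,0,0],[-30,0,0,0,0,0],[-35,0,0,0,0,0],[-35,0,0,0,0,0],[-35,0,0,0,0,0],[0,0,0,0,0,0]]]' 50; python3 - <<'E'
from h import *
np.set_printoptions(precision=2,suppress=True)
s=manip.observe();M=rot(s);print(M,s["qpos"]);y=M[:,1];print("yaw",np.degrees(np.arctan2(y[1],y[0])))
o=np.array([702,-109]);
print("to above stick",M.T@(np.array([621,-235,s["tool_pos"][2]])-s["tool_pos"]))
E
```

```text
time: 7.57
tool_pos: [609.6, -19.6, 42.1]
tool_rot: [162.6, 89.5, 14.3]
force: [14.0, 6.4, -8.5]
gripper_width: 14.0
time: 8.4
tool_pos: [611.5, -21.7, 205.2]
tool_rot: [134.8, 89.3, -12.6]
force: [2.5, -0.3, 0.0]
gripper_width: 50.3
[[ 0.01  0.54 -0.84]
 [-0.   -0.84 -0.54]
 [-1.    0.01 -0.01]] [-13.13  16.22  88.98   0.01  74.07 134.34]
yaw -57.47394944466146
to above stick [  0.71 184.94 106.7 ]
```

The end stop is felt, about 15 N at −1.11 rad. Next I move to the stick and turn anticlockwise 115°.

```bash
python3 -m creep '[[[0,31,18,0,0,0],[0,31,18,0,0,0],[0,31,18,0,0,0],[0,31,18,0,0,0],[0,31,18,0,0,0],[0,30,17,0,0,0],[0,0,0,-7.1,0,0],[0,0,0,-7.1,0,0],[0,0,0,-7.1,0,0],[0,0,0,-7.1,0,0],[0,0,0,-7.1,0,0],[0,0,0,-7.1,0,0]]]' 60; python3 -m creep '[[[0,0,0,-7.1,0,0],[0,0,0,-7.1,0,0],[0,0,0,-7.1,0,0],[0,0,0,-7.1,0,0],[0,0,0,-7.1,0,0],[0,0,0,-7.1,0,0],[0,0,0,-7.1,0,0],[0,0,0,-7.1,0,0],[0,0,0,-7.1,0,0],[0,0,0,-7.1,0,0],[0,0,0,0,0,0]]]'
cat > ax.py <<'E'
from h import *
import sys
np.set_printoptions(precision=2,suppress=True)
s=manip.observe();M=rot(s);y=M[:,1];print("yaw",np.degrees(np.arctan2(y[1],y[0])),s["tool_pos"],"F",s["force"],"xaxis",M[:,0])
if len(sys.argv)>1: print("delta tool",M.T@(np.array(eval(sys.argv[1]))-s["tool_pos"]))
E
python3 ax.py '[621,-235,20]'; python3 look.py w3 push_stick stick_tip
```

```text
time: 9.4
tool_pos: [616.3, -234.4, 196.2]
tool_rot: [-115.7, 90.0, 139.8]
force: [0.0, -0.2, -0.2]
gripper_width: 59.9
time: 10.32
tool_pos: [616.4, -234.2, 196.3]
tool_rot: [177.9, 90.0, 144.3]
force: [0.3, 0.1, 0.5]
gripper_width: 60.3
yaw 56.36750374138279 [ 616.36 -234.25  196.27] F [0.31 0.09 0.54] xaxis [-0.  0. -1.]
delta tool [176.26   1.94   4.42]
[ 616.4 -234.2  196.3] [177.9  90.  144.3] 10.3167
push_stick [107. 327.] 0.93 [ 389.2 -226.8]
push_stick [322. 191.] 0.91 [ 623.4 -230.4]
push_stick [420. 438.] 0.71 [ 566.7 -495. ]
stick_tip [263. 450.] 0.64 [ 438.  -408.1]
```

View pics/w3.png

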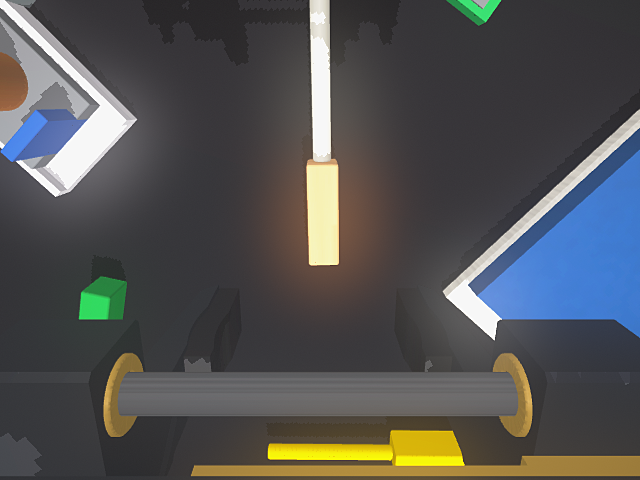

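The wrist view shows the wooden handle from (322,162) to (323,264), with the rod going up. It is aligned and centred.

```bash
python3 - <<'E'
from h import *
np.set_printoptions(precision=2,suppress=True)
s=manip.observe();w=cam("wrist",s);f=ray(w,(322,162),34);r=ray(w,(323.5,264),34);d=f-r
print(f,r,np.linalg.norm(d),np.degrees(np.arctan2(d[1],d[0])))
u=d/np.linalg.norm(d);m=(f+r)/2+10*u; print(m,rot(s).T@(m-s["tool_pos"]))
E
```

```text
[ 639.71 -206.66   34.  ] [ 596.06 -273.68   34.  ] 79.97644378184467 56.9234542902046
[ 623.34 -231.79   34.  ] [162.48   5.87   4.28]
```

```bash
python3 -m creep '[[[0,6,4.3,-0.5,0,0],[35,0,0,0,0,0],[35,0,0,0,0,0],[35,0,0,0,0,0],[35,0,0,0,0,0],[25,0,0,0,0,0],[15,0,0,0,0,0],[12,0,0,0,0,0],[0,0,0,0,0,0]]]' 60; python3 -m creep '[[[0,0,0,0,0,0],[0,0,0,0,0,0],[0,0,0,0,0,0],[0,0,0,0,0,0],[0,0,0,0,0,0],[0,0,0,0,0,0],[0,0,0,0,0,0],[0,0,0,0,0,0]]]' 0 50; python3 ax.py
```

```text
time: 11.22
tool_pos: [622.6, -231.0, 2.4]
tool_rot: [-178.2, 89.8, 148.4]
force: [-0.8, -0.2, -0.3]
gripper_width: 60.1
time: 11.88
tool_pos: [624.1, -232.0, 5.7]
tool_rot: [5.0, 89.9, -28.4]
force: [-1.0, 0.9, 5.7]
gripper_width: 23.8
yaw 56.59594182349098 [ 624.09 -231.98    5.69] F [-0.97  0.91  5.73] xaxis [ 0. -0. -1.]
```

```bash
python3 -m creep '[[[-30,0,0,0,0,0],[-33,0,0,0,0,0],[-33,0,0,-7,0,0],[0,0,0,-7,0,0],[0,0,0,-7,0,0],[0,0,0,-7,0,0],[0,0,0,-7,0,0],[0,0,0,-7,0,0],[0,0,-30,0,0,0],[0,0,-30,0,0,0],[0,0,-30,0,0,0],[0,-5,-20,0,0,0]]]'; python3 -m creep '[[[0,0,0,0,0,0],[0,0,0,0,0,0]]]'; python3 ax.py '[515.5,-252,100]'; python3 look.py w4 stick_tip push_face carriage lock_axis; python3 - <<'E'
from h import *
im=vision.snapshot("scene");cv2.imwrite("pics/s4.png",cv2.resize(im[160:320,200:440,::-1],None,fx=3,fy=3))
im=vision.snapshot("top");cv2.imwrite("pics/t4.png",im[:,:,::-1])
a=cv2.imread("pics/w4.png");b=cv2.resize(cv2.imread("pics/s4.png"),(640,427));cv2.imwrite("pics/c4.png",cv2.resize(np.vstack([a,b]),None,fx=.65,fy=.65))
E
```

```text
time: 12.88
tool_pos: [512.8, -252.0, 99.7]
tool_rot: [137.6, 89.8, 146.3]
force: [0.4, -0.1, -0.6]
gripper_width: 23.6
time: 13.05
tool_pos: [515.0, -253.5, 100.7]
tool_rot: [78.2, 90.0, 86.7]
force: [0.4, -0.0, -1.2]
gripper_width: 23.9
yaw 98.49406229884958 [ 514.97 -253.45  100.66] F [ 0.43 -0.   -1.19] xaxis [ 0.  0. -1.]
delta tool [0.67 1.36 0.73]
[ 515.  -253.5  100.7] [78.2 90.  86.7] 13.05
```

View pics/c4.png

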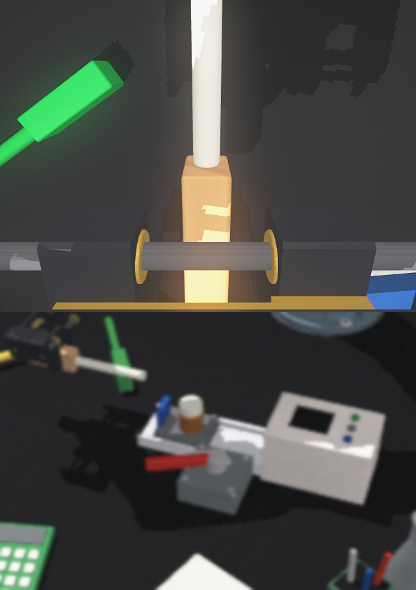

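The stick is held straight (rod up column 317), its tip is behind and above the blue plate, and the lever is swung clear over the rear side. I refine the lateral position of the blue plate and the rail from colour in the top picture.

```bash
python3 - <<'E'
from h import *
np.set_printoptions(precision=1,suppress=True)
a=cv2.imread("pics/top0.png").astype(int); t=cam("top")
b=a[...,0]-np.maximum(a[...,1],a[...,2]); m=b>40; m[:,:335]=0;m[:,365:]=0;m[:255]=0;m[290:]=0
ys,xs=np.nonzero(m);print(len(xs),xs.mean(),ys.mean(),xs.min(),xs.max(),ys.min(),ys.max());print("plate",ray(t,(xs.mean(),ys.mean()),60))
# white rail + hood mask
w=(a.min(2)>150).astype(np.uint8); w[:,:225]=0;w[:,365:]=0;w[:250]=0;w[305:]=0
for c0,c1,z in ((340,358,20),(235,285,100)):
    for c in range(c0,c1,6):
        r=np.nonzero(w[:,c])[0]; 
        if len(r): print(c,r.min(),r.max(),ray(t,(c,r.min()-.5),z)[:2],ray(t,(c,r.max()+.5),z)[:2])
sc=cam("scene");i=vision.snapshot("scene").astype(int);b=i[...,2]-np.maximum(i[...,1],i[...,0]);m=b>50;m[:200]=0;m[235:]=0;m[:,:280]=0;m[:,310:]=0
ys,xs=np.nonzero(m);print("scene blue",len(xs),xs.mean(),ys.mean())
for p in ((484,-82),(488,-82),(492,-82)): print(p,proj(sc,(*p,44)),proj(t,(*p,65)))
E
```

```text
54 348.5740740740741 269.74074074074076 346 351 263 276
plate [486.1 -80.1  60. ]
340 257 286 [527.6 -55.8] [437.2 -58.1]
346 257 285 [528.1 -74. ] [440.8 -76. ]
352 256 284 [531.7 -92.1] [444.3 -94. ]
235 266 301 [486.7 248. ] [384.4 243.4]
241 265 300 [490. 231.] [387.7 226.6]
247 265 299 [490.5 213.9] [391.  209.7]
253 264 299 [493.9 196.9] [391.4 192.7]
259 263 298 [497.2 179.9] [394.7 175.8]
265 262 297 [500.6 162.8] [398.  158.9]
271 262 297 [501.1 145.7] [398.5 141.8]
277 261 296 [504.5 128.6] [401.8 124.9]
283 260 295 [507.9 111.5] [405.1 107.9]
scene blue 63 293.9047619047619 214.6031746031746
(484, -82) [293.3 216.5] [349.3 270.4]
(488, -82) [292.6 217.3] [349.4 269. ]
(492, -82) [291.9 218.1] [349.4 267.7]
```

```bash
python3 -m creep '[[[20,0,-3.5,-0.2,0,0],[25,0,0,0,0,0],[24,0,0,0,0,0],[0,0,0,0,0,0],[0,0,0,0,0,0]]]'; python3 ax.py;  python3 -m creep '[[[0,4,0,0,0,0],[0,4,0,0,0,0],[0,4,0,0,0,0],[0,4,0,0,0,0],[0,4,0,0,0,0],[0,4,0,0,0,0],[0,4,0,0,0,0],[0,0,0,0,0,0]]]'; python3 - <<'E'
from h import *
im=vision.snapshot("scene");cv2.imwrite("pics/s5.png",cv2.resize(im[180:280,240:390,::-1],None,fx=5,fy=5,interpolation=cv2.INTER_CUBIC))
E
```

```text
time: 13.87
tool_pos: [511.3, -252.7, 30.6]
tool_rot: [132.3, 89.8, 141.2]
force: [-0.1, 0.1, -0.3]
gripper_width: 23.3
yaw 98.81407540124627 [ 511.28 -252.73   30.56] F [-0.06  0.13 -0.28] xaxis [-0.  0. -1.]
time: 14.53
tool_pos: [508.1, -225.7, 32.1]
tool_rot: [-49.6, 89.9, -40.8]
force: [0.2, -1.2, -0.8]
gripper_width: 23.5
```

View pics/s5.png

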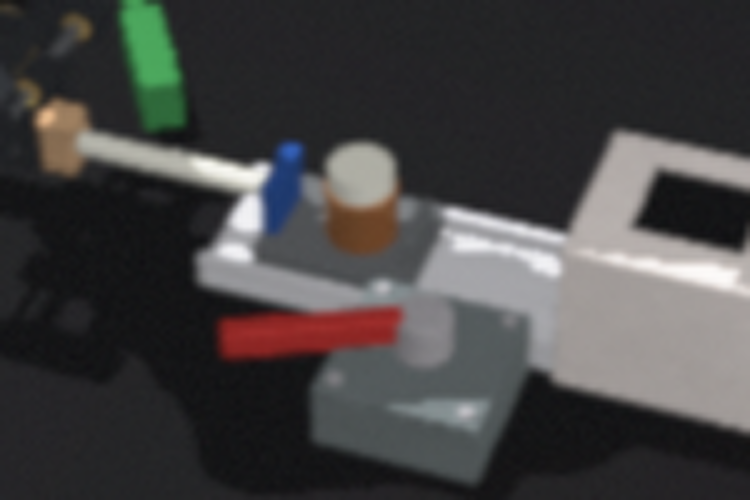

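The tip, at crop (262,182), meets the blue plate at its middle, centred, with light contact. I push slowly.

```bash
python3 -m creep '[[[0,3,0,0,0,0],[0,6,0,0,0,0],[0,7,0,0,0,0],[0,7,0,0,0,0],[0,7,0,0,0,0],[0,7,0,0,0,0],[0,7,0,0,0,0],[0,7,0,0,0,0],[0,7,0,0,0,0],[0,7,0,0,0,0]]]'; python3 -m creep '[[[0,7,0,0,0,0],[0,7,0,0,0,0],[0,7,0,0,0,0],[0,7,0,0,0,0],[0,7,0,0,0,0],[0,7,0,0,0,0],[0,7,0,0,0,0],[0,7,0,0,0,0],[0,7,0,0,0,0],[0,5,0,0,0,0],[0,0,0,0,0,0]]]'; python3 ax.py; python3 - <<'E'
from h import *
im=vision.snapshot("scene");cv2.imwrite("pics/s6.png",cv2.resize(im[180:280,240:390,::-1],None,fx=5,fy=5,interpolation=cv2.INTER_CUBIC))
E
```

```text
time: 15.42
tool_pos: [497.8, -161.0, 31.7]
tool_rot: [151.9, 90.0, 160.7]
force: [1.0, -3.2, -0.8]
gripper_width: 23.6
time: 16.33
tool_pos: [486.9, -93.1, 31.5]
tool_rot: [123.1, 89.9, 131.9]
force: [0.0, -0.4, -0.5]
gripper_width: 23.3
yaw 98.83744065902847 [486.89 -93.06  31.46] F [ 0.02 -0.36 -0.53] xaxis [-0.  0. -1.]
```

View pics/s6.png

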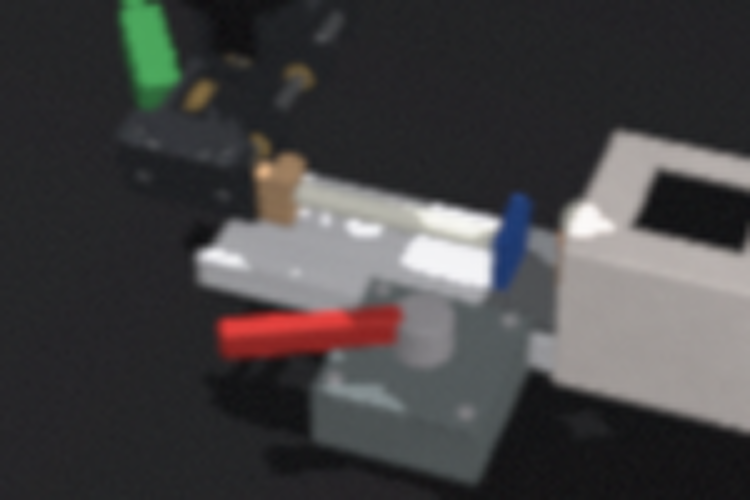

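The plate now stands short of the hood mouth, with the rod still centred. I continue, with finer steps near the end.

```bash
python3 -m creep '[[[0,4,0,0,0,0],[0,7,0,0,0,0],[0,7,0,0,0,0],[0,7,0,0,0,0],[0,7,0,0,0,0],[0,7,0,0,0,0],[0,7,0,0,0,0],[0,7,0,0,0,0],[0,5,0,0,0,0],[0,3,0,0,0,0]]]'; python3 -m creep '[[[0,2,0,0,0,0],[0,2,0,0,0,0],[0,2,0,0,0,0],[0,2,0,0,0,0]]]';python3 -m creep '[[[0,2,0,0,0,0],[0,2,0,0,0,0],[0,2,0,0,0,0]]]';python3 -m creep '[[[0,2,0,0,0,0],[0,2,0,0,0,0]]]'
```

```text
time: 17.22
tool_pos: [477.9, -33.4, 31.7]
tool_rot: [135.7, 90.0, 144.6]
force: [0.0, -4.4, -0.7]
gripper_width: 24.1
time: 17.55
tool_pos: [477.0, -26.4, 31.7]
tool_rot: [-101.7, 90.0, -92.9]
force: [0.7, -3.7, -1.5]
gripper_width: 23.6
time: 17.8
tool_pos: [476.0, -20.3, 31.7]
tool_rot: [107.7, 90.0, 116.5]
force: [-0.1, -2.7, -1.9]
gripper_width: 23.3
time: 17.97
tool_pos: [475.6, -16.7, 31.8]
tool_rot: [-65.0, 89.9, -56.2]
force: [2.4, -14.3, -1.3]
gripper_width: 23.5
```

```bash
python3 -m creep '[[[0,1,0,0,0,0],[0,0,0,0,0,0],[0,0,0,0,0,0],[0,0,0,0,0,0]]]';python3 -m creep '[[[0,1,0,0,0,0],[0,0,0,0,0,0],[0,0,0,0,0,0],[0,0,0,0,0,0]]]'; python3 ax.py
```

```text
time: 18.3
tool_pos: [476.1, -16.7, 32.1]
tool_rot: [-64.3, 89.8, -55.5]
force: [0.6, -8.9, -0.5]
gripper_width: 23.3
time: 18.63
tool_pos: [476.4, -16.7, 32.4]
tool_rot: [-65.8, 89.7, -56.9]
force: [0.7, -15.1, -0.6]
gripper_width: 23.2
yaw 98.84305573288256 [476.43 -16.68  32.41] F [  0.73 -15.09  -0.56] xaxis [ 0. -0. -1.]
```

The stop is firm: 15 N with no further motion. I retreat and lay the stick down clear of the reader.

```bash
python3 -m creep '[[[0,-6,0,0,0,0],[0,-15,0,0,0,0],[0,-25,0,0,0,0],[0,-30,0,0,0,0],[0,-30,0,0,0,0],[0,-30,0,0,0,0],[0,-30,0,0,0,0],[0,-30,0,0,0,0],[0,-30,0,0,0,0],[0,-25,0,0,0,0],[0,-12,0,0,0,0],[0,0,0,0,0,0]]]'; python3 -m creep '[[[0,0,20,0,0,0],[0,0,25,0,0,0],[0,0,25,0,0,0],[0,0,20,0,0,0],[0,0,0,0,0,0],[8,0,0,0,0,0],[8,0,0,0,0,0],[5,0,0,0,0,0],[0,0,0,0,0,0],[0,0,0,0,0,0]]]'; python3 ax.py
```

```text
time: 19.63
tool_pos: [515.6, -276.3, 31.7]
tool_rot: [-10.8, 90.0, -2.2]
force: [0.3, 0.3, -0.5]
gripper_width: 23.7
time: 20.47
tool_pos: [602.9, -260.3, 9.7]
tool_rot: [136.8, 89.9, 145.6]
force: [-0.6, -0.3, -0.3]
gripper_width: 23.7
yaw 98.7575336757612 [ 602.95 -260.29    9.66] F [-0.57 -0.35 -0.27] xaxis [-0.  0. -1.]
```

```bash
python3 -m creep '[[[3,0,0,0,0,0],[2,0,0,0,0,0],[0,0,0,0,0,0],[0,0,0,0,0,0]]]'; python3 -m creep '[[[0,0,0,0,0,0],[0,0,0,0,0,0],[0,0,0,0,0,0]]]'
```

```text
time: 20.8
tool_pos: [604.3, -260.8, 5.9]
tool_rot: [-31.6, 90.0, -22.8]
force: [-0.8, 0.2, -0.9]
gripper_width: 23.3
time: 21.05
tool_pos: [604.3, -260.7, 5.8]
tool_rot: [-19.5, 90.0, -10.7]
force: [-0.3, 0.9, -1.1]
gripper_width: 23.5
```

```bash
python3 -m creep '[[[1,0,0,0,0,0],[0,0,0,0,0,0],[0,0,0,0,0,0]]]'; python3 -m creep '[[[1,0,0,0,0,0],[0,0,0,0,0,0],[0,0,0,0,0,0]]]'
```

```text
time: 21.3
tool_pos: [604.4, -260.7, 5.7]
tool_rot: [-149.1, 90.0, -140.3]
force: [-2.2, 1.1, 5.8]
gripper_width: 23.4
time: 21.55
tool_pos: [604.4, -260.7, 5.7]
tool_rot: [-168.8, 90.0, -160.0]
force: [-6.0, 3.4, 12.8]
gripper_width: 23.5
```

The stick is in contact with the bench. I open, lift and look.

```bash
python3 -m creep '[[[-1,0,0,0,0,0],[0,0,0,0,0,0],[0,0,0,0,0,0],[0,0,0,0,0,0],[0,0,0,0,0,0],[-15,0,0,0,0,0],[-30,0,0,0,0,0],[-35,0,0,0,0,0],[-35,0,0,0,0,0],[-35,0,0,0,0,0],[0,-30,0,0,0,0],[0,-30,0,0,0,0]]]' 60; python3 -m creep '[[[0,-30,0,0,0,0],[0,-30,0,0,0,0],[0,0,0,0,0,0],[0,0,0,0,0,0]]]'; python3 - <<'E'
from h import *
a=vision.snapshot("scene");b=vision.snapshot("top")
cv2.imwrite("pics/f.png",np.vstack([cv2.resize(a[140:380,130:530,::-1],(500,300)),cv2.resize(b[150:350,130:460,::-1],(495,300))[:, :500] if 0 else cv2.resize(b[150:350,130:460,::-1],(500,300))]))
np.set_printoptions(precision=1,suppress=True)
for c in ("scene","top"):
    for n,z in (("push_stick",0),("stick_tip",17),("flask_a",0),("pen_tin",0)):
        for d in vision.pinpoint(c,n)[:4]: print(c,n,round(d["score"],2),ray(cam(c),d["xy"],z)[:2])
E
```

```text
time: 22.55
tool_pos: [615.8, -320.4, 160.5]
tool_rot: [-44.6, 89.6, -35.6]
force: [-0.0, -0.1, -0.4]
gripper_width: 60.0
time: 22.88
tool_pos: [622.3, -380.8, 155.3]
tool_rot: [-34.2, 90.0, -25.6]
force: [-0.3, -0.4, -0.3]
gripper_width: 59.8
scene push_stick 0.69 [ 401.6 -223.3]
scene push_stick 0.68 [ 566.4 -484.3]
scene push_stick 0.58 [ 604.4 -265.7]
scene stick_tip 0.96 [ 586.9 -112.7]
scene stick_tip 0.62 [ 442.  -393.9]
scene stick_tip 0.51 [ 271.7 -331.3]
scene flask_a 0.64 [596.4 516.5]
scene flask_a 0.55 [587.2 376.2]
scene pen_tin 0.91 [698.9 339.3]
top push_stick 0.75 [ 606.1 -275.8]
top stick_tip 0.71 [ 576.9 -106.5]
top flask_a 0.96 [591.8 498. ]
top flask_a 0.6 [462.1  99.2]
top flask_a 0.58 [597.5 372.8]
top pen_tin 0.84 [696.5 327.6]
```

View pics/f.png

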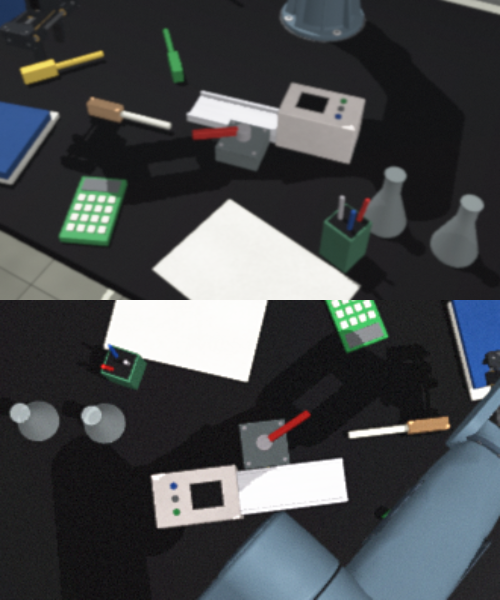

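```bash
python3 -c "
from rig import manip; print(manip.close_job(), manip.observe()['time'])"
```

```text
the job is handed in; nothing more can be done
the job is handed in; nothing more can be done
```

The job is done and handed in, after about 23 s of robot time. No verdict is reported, so what follows is from my own checks.

- **Lever:** It blocked anticlockwise at about 14 N. It turned freely clockwise to its end stop at about −1.11 rad, where I felt about 15 N. The last pictures still show it swung there.
- **Carriage:** I pushed it with the white-rod stick only, at under 0.1 m/s. It met a firm stop, with the force up to 15 N and no further motion over the last two 1 mm pushes. By the arm's pose, its rear face is then about 33 mm inside the mouth. The judged figures imply 30.5 mm, and the 3 mm difference is within my error in locating the reader. The carriage cannot be seen inside the hood, so its final position rests on touch, not sight.
- **Stick:** It lies on the bench in the last pictures, with its tip well short of the reader. I pressed it down until the bench pushed back, then let go and backed off.
- **Flasks and pen tin:** The arm never went near them. The camera fixes before and after differ by up to about 11 mm, which is the usual spread of those readings, and the pictures show all three standing upright.

No check failed.

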